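# Throw the guarded test-jig lever with the bent rod

### The arm

A 6-joint arm with a two-finger parallel gripper is mounted at the origin on the work surface. World frame = base frame: x ahead of the robot, y to its left, z up, the work surface at z = 0. Lengths are in m, angles in rad, forces in N, time in s.
With the tool pointing down it reaches from about 0.275 to 0.875 m from the base axis. Payload 12.5 kg.
Tool frame: the origin (TCP) lies at the very end of the fingers, on their centre line; the grasp point (between the pads) lies 19 mm behind it; z points along the fingers, y is the line along which they close (so a half turn about z gives the same grasp; the last joint's range is limited). The gripper opens to 85 mm and grips with 20 to 120 N. Pads are 22 mm wide; open, the fingers measure 114 mm over their backs; the gripper's body (76 mm by 85 mm) begins 54 mm behind the grasp point. The pads swing forward as they close: fully open they stand 13 mm farther back than shut.
Start: joints at [-1.429, 0.351, 1.652, -0, 1.139, -0.085], TCP at [0.124, -0.536, 0.196] pointing down, gripper open.
Joint ranges: [-2.75, 2.75], [-0.79, 2.1], [0.01, 2.65], [-1.57, 4.71], [0.07, 3.14], [-2.87, 2.87]. Speed limits (rad/s): [2.22, 2.22, 2.79, 3.14, 3.14, 3.14].

### API

Orientations are given as a 3x3 rotation matrix whose columns are the frame's x, y, z axes.
In Python, from bench import manip gives the robot as it stands. Calls block until the motion is done:
- manip.move_ptp(position, orientation): joint-space move of the TCP to a pose.
- manip.move_l(position, attitude=None, max_speed=0.15): straight line of the TCP; attitude=None keeps the orientation; max_speed is the mean speed in m/s.
- manip.move_j(angles): joint-space move.
- manip.set_gripper(opening, effort=None): opening from 0.0 (shut) to 1.0 (fully open); effort is the grip in N (None keeps the last); returns when the fingers have stopped.
- manip.dwell(seconds).
- manip.inverse_kinematics(position, orientation): joint angles nearest the present ones, or None.
- manip.grab_frame(name): name is "scene" or "top" or "wrist"; returns (picture, depth): 384x512x3 uint8, red, green, blue; 384x512 float32, m along the optical axis (not along the pixel's ray), 0 where there is no reading.
- manip.get_calibration(name): a dict with "camera_matrix" (3x3 intrinsics, pixels), "k1" (the pictures are not rectified: a ray, as slopes to the right and down, at radius r is drawn at 1 + k1 r^2 times it, then the intrinsics apply), "R" (3x3) and "t" (3): a world point X has camera coordinates R X + t. Camera axes: x right, y down, z forward; pixel columns grow to the right and rows downward; lengths in m; the calibration is good to about 2 mm. A picture is of the moment at which its call begins: read the wrist's pose just before it. get_calibration takes no time and is no camera call; for the wrist camera it gives the pose at the moment of the call.
A pose or a line that the arm cannot do raises manip.Unreachable and nothing moves.
- manip.sign_off(): hands the job in; it is judged then, once.
Trained networks look in the newest picture that a camera, given by its name, has taken for a name from the list of things; names that differ only in an ending like _2 or _b are one class to them, and where a whole thing is asked for, a point or a joint stands for the part that bears it (a point fixed in the world has none). Each returns a list of dicts, best first, with "confidence" (0 to 1); they miss things now and then, are a little off and sometimes report something else, mostly with a low value. They report only what shows in the picture. A call takes as long as a camera call. They do not tell look-alikes from the thing itself.
- manip.look_for(camera, name): "at" ([x, y, z] in m, in world coordinates, good to about 4 mm: the middle of the surface that is visible of it).
Readings, each from a call of its own:
- manip.current_time(): time.
- manip.current_qpos(): joint angles.
- manip.current_joint_vel(): joint speeds.
- manip.current_joint_torque(): joint torques, N m.
- manip.current_ee_pos(): TCP position.
- manip.current_tcp_rot(): TCP orientation.
- manip.current_force(): force on the tool from outside, world axes, zero at the start.
- manip.current_ft_torque(): the same for the moment, N m.
- manip.current_grip_width(): opening from 0.0 (shut) to 1.0 (fully open).
- manip.current_grip_force(): force on a finger pad.
Only numpy, scipy, OpenCV 4.12 (cv2) and the standard library are available. Lean on these libraries where they do the work, as an engineer would, in place of code of your own. Each camera call takes 0.05 s, during which the arm holds its last target. There are 200 camera calls.

### The job

Take the bent rod from its rest, reach over the tan guard of the test jig with it, hook it behind the red lever and draw the lever towards the guard until you feel it come up against its hard stop. Keep it pressed against the stop with about 10 newtons for a good second so that the contacts seat, never pulling on it with more than 18 newtons, without knocking the guard, touching the lever with the gripper or disturbing the other things on the bench. Then unhook and put the rod back in its rest as it lay, leaving the lever drawn.

Things in the scene. Friction and masses are not known exactly. Their poses are not given: they have to be found in the camera images.
- rod: Rigid bent hooking rod, 140 g. Origin: middle of its handle; x along it to the hook, z up in the rest. Handle: dark red-brown bar 140 (x) x 16 (y) x 24 (z) mm, gripped across y; brass weight on its rear. From its front an 8 mm round bar runs through (x, z) = (80, 0), (100, 40), (200, 40), (200, -40) mm: up, level, then straight down. Centre of mass 15 mm ahead of the origin. It may shift slightly in the grip
- rod_tip (a point): Lower end of the rod's downturned part, on its centre line, at (200, 0, -40) mm in the rod's frame; the round end reaches 4 mm below it
- rest: Fixed rest: wooden base 150 x 90 x 12 mm, two aluminium uprights at x = -50 and +50 mm, 12 mm thick. Origin under its centre; x along the rod, to its hook. Each upright has a flat notch 21 mm wide, floor at 60 mm height, straight for 14 mm, then flared up to 86 mm height. The handle lies in both, rod origin 72 mm above the bench at y = 0, x within 8 mm of 0. Fingers go down between the uprights
- jig: Fixed test jig: grey base plate 220 x 180 x 12 mm, from x = -70 to +150 mm of its frame. Origin on the bench below the switch line; x points away from the robot's side, square to the guard. At its rear, x = 115 mm, a brass bayonet socket 60 mm tall, 54 mm across at the foot, between two 38 mm tall terminals
- guard: Tan guard fixed across the front of the jig: upright plate 6 mm thick x 180 mm wide at x = -22 mm of the jig, its top edge (brass strip) 110 mm above the bench; side cheeks 62 mm high, 40 mm long at y = +-88 mm. Origin at the plate's bottom centre; axes as the jig. It bears a light brush only (6 N)
- switch: Black switch block 56 x 50 x 18 mm fixed on the jig base behind the guard, at x = 0 and y = -35 to +35 mm of the jig; axes as the jig. Origin at the centre of its underside, 12 mm above the bench; its top is 30 mm and the lever's hinge (along y, over its centre) 32 mm above the bench
- lever_bar (a point): Middle of the red lever's crossbar: 10 mm thick, 42 mm long along the jig's y, 70 mm from the hinge on an 8 mm stem. Starts leaning 0.2 to 0.75 rad from upright, away from the guard; hook it on that side, 30 mm free there. Drawn towards the guard 14 to 31 mm it meets a hard stop, set differently each time and unseen: 0 to 0.3 rad short of upright. Moves at 1 to 4 N, stays where left
- tray: Fixed shallow green tray 150 x 110 x 28 mm, bystander. Origin under its centre
- bulb_holder: Brass twist-fit bulb holder, 40 mm diameter, 34 mm tall, standing in the tray; bystander. Origin under its centre
- housing: Tan plastic radio housing 150 x 240 x 150 mm, bystander. Origin under its centre
- bracket: Steel chassis bracket 90 x 50 x 50 mm, bystander. Origin under its base's centre
- dial_plate: Gold round dial plate, 90 mm diameter, 5 mm thick, lying flat; bystander. Origin under its centre
- driver: Screwdriver lying on the bench, bystander
- cup: Steel cup 70 mm across, 60 mm tall, bystander. Origin under its centre
- lever: The red lever as a whole; origin on its hinge axis, over the centre of the switch block
Things that resemble listed ones, but are neither listed nor needed, are in the scene too. Leave any purple look-alike of the rest alone.

How it is judged:
By the outcome, as a careful person would: the job done as asked, in the order asked, and still so for the second after the job is handed in, with the robot touching nothing.
It also fails if it takes over 58 s, if anything falls off the work surface, if the arm or the gripper's body presses on something with over 40 N, if the wrist force passes 120 N, or if a joint passes its speed limit or range.

## Working session

There is one attempt and no reset: what is moved stays moved. The work goes in short steps, each a Python script; the robot and the scene stay as the last script left them, time stands still between calls to the robot, and variables do not carry over. Pictures are saved under pics/ and viewed, at most 10 in all, crops included, and the job is handed in when it is done.

```bash
ls; mkdir -p pics; python3 - <<'E'
from bench import manip
import cv2,numpy as np
ims=[]
for c in("scene","top"):
    p,d=manip.grab_frame(c); np.savez(f"/tmp/{c}.npz",p=p,d=d); cv2.imwrite(f"pics/{c}0.png",p[:,:,::-1])
    for n in("rod","rod_tip","rest","jig","guard","switch","lever_bar","lever","cup","housing"):
        print(c,n,[(np.round(r["at"],3).tolist(),round(r["confidence"],2)) for r in manip.look_for(c,n)][:3])
print(manip.current_time(),manip.current_tcp_rot().tolist() if hasattr(manip.current_tcp_rot(),'tolist') else manip.current_tcp_rot())
E
```

```text
pics
scene rod [([0.498, 0.266, 0.084], 0.96)]
scene rod_tip [([0.499, 0.268, 0.085], 0.84)]
scene rest [([0.49, 0.284, 0.011], 0.58)]
scene jig [([0.706, 0.009, 0.014], 0.94)]
scene guard [([0.647, 0.006, 0.059], 0.77)]
scene switch [([0.674, -0.024, 0.03], 0.72)]
scene lever_bar [([0.685, -0.026, 0.096], 0.41)]
scene lever [([0.69, -0.023, 0.098], 0.57)]
scene cup [([0.68, -0.415, 0.038], 0.63)]
scene housing [([0.552, 0.55, 0.146], 0.76), ([0.499, 0.267, 0.084], 0.6), ([0.649, 0.007, 0.061], 0.33)]
top rod [([0.482, 0.265, 0.087], 0.53)]
top rod_tip [([0.48, 0.263, 0.085], 0.8), ([0.374, -0.475, 0.0], 0.58), ([0.498, -0.252, 0.005], 0.32)]
top rest [([0.324, 0.096, 0.015], 0.68), ([0.466, 0.254, 0.012], 0.67), ([0.479, 0.263, 0.089], 0.58)]
top jig [([0.704, 0.0, 0.013], 0.57)]
top guard [([0.637, -0.001, 0.079], 0.81)]
top switch [([0.678, -0.029, 0.034], 0.71)]
top lever_bar [([0.685, -0.03, 0.097], 0.5)]
top lever [([0.685, -0.028, 0.101], 0.48)]
top cup [([0.684, -0.429, 0.031], 0.82)]
top housing [([0.53, 0.526, 0.149], 0.74), ([0.46, 0.254, 0.01], 0.37)]
1.1 [[0.9743915279682697, 0.2248580655592512, -2.4012749057139418e-05], [0.22485806504789624, -0.9743915281281832, -2.2247254644156427e-05], [-2.840029389165158e-05, 1.627807615640399e-05, -0.9999999994642238]]
```

View pics/scene0.png

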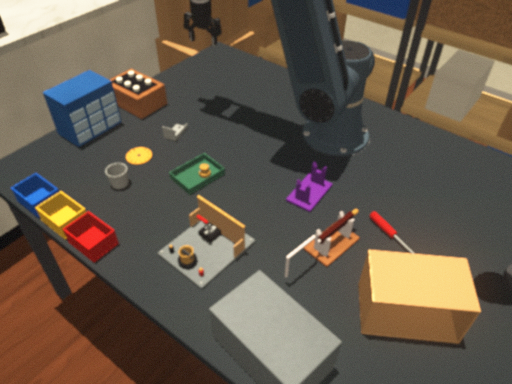

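View pics/top0.png

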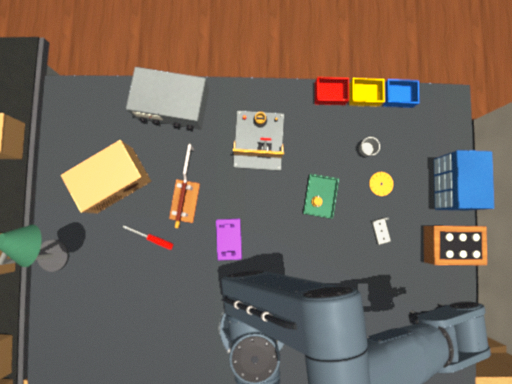

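```bash
cat > h.py <<'E'
from bench import manip
import cv2,numpy as np
def cloud(c,p,d,cal=None):
    cal=cal or manip.get_calibration(c); K=np.array(cal["camera_matrix"]);k=cal["k1"]
    v,u=np.mgrid[:384,:512].astype(np.float32)
    uv=np.stack([u.ravel(),v.ravel()],1)[:,None]
    n=cv2.undistortPoints(uv,K,np.array([k,0,0,0,0.]))[:,0]
    z=d.ravel()[:,None]; X=np.hstack([n*z,z])
    W=(X-np.array(cal["t"]))@np.array(cal["R"])
    return W.reshape(384,512,3)
def shoot(c,name=None):
    cal=manip.get_calibration(c); p,d=manip.grab_frame(c)
    if name: cv2.imwrite(f"pics/{name}.png",p[:,:,::-1])
    return p,d,cloud(c,p,d,cal)
def line(P):
    m=np.median(P,0); 
    for _ in range(4):
        w=np.linalg.svd(P-P.mean(0))[2][0] if len(P)>2 else None
        n=np.array([-w[1],w[0]]); r=(P-P.mean(0))@n; P=P[abs(r)<=max(0.004,2*r.std())]
    return P.mean(0),w*np.sign(w[0] if abs(w[0])>.5 else w[1]),P
def down(yaw): # tool x along yaw, z down
    c,s=np.cos(yaw),np.sin(yaw); return np.array([[c,s,0],[s,-c,0],[0,0,-1.]])
def analyse(p,W,d):
    hsv=cv2.cvtColor(p,cv2.COLOR_RGB2HSV).astype(int); H,S,V=hsv[...,0],hsv[...,1],hsv[...,2]
    x,y,z=W[...,0],W[...,1],W[...,2]; ok=d>0
    out={}
    m=ok&(abs(x-.5)<.25)&(abs(y-.26)<.12)
    def box(mm):
        P=W[mm][:,:2]
        if len(P)<10: return len(P)
        r=cv2.minAreaRect((P*1000).astype(np.float32)); return len(P),[np.round(q,1) for q in r],np.round(np.median(W[mm][:,2]),4)
    out["restbase"]=box(m&(z>.006)&(z<.018)&(S>90))
    mm=m&(z>.078)&(z<.09)&(S>90); out["handle"]=box(mm)
    mm=m&(z>.10)&(z<.13); out["level"]=box(mm)
    j=ok&(abs(x-.69)<.12)&(abs(y)<.13)
    mm=j&(z>.103)&(z<.116)&(S>70)&(x<.67); out["guardtop"]=box(mm)
    mm=j&(z>.06)&(z<.12)&(S>130)&((H<8)|(H>172)); out["lever"]=box(mm)
    mm=j&(z>.008)&(z<.017); out["plate"]=box(mm)
    mm=j&(z>.022)&(z<.036)&(V<80)&(abs(y)<.06); out["switch"]=box(mm)
    for k,v in out.items(): print(k,v)
E
python3 - <<'E'
from h import *
for c in("top","scene"):
    f=np.load(f"/tmp/{c}.npz"); W=cloud(c,f["p"],f["d"]); print(c); analyse(f["p"],W,f["d"])
E
```

```text
top
restbase (697, [array([406.1, 241.7]), array([245.3, 263.4]), np.float64(81.4)], np.float64(0.0129))
handle (190, [array([449.2, 272.1]), array([ 17.4, 162.9]), np.float64(81.4)], np.float64(0.0836))
level (107, [array([649.5, 238.3]), array([ 44.7, 200.5]), np.float64(89.2)], np.float64(0.1156))
guardtop (115, [array([641.5,  -2.7]), array([177.8,   8.5]), np.float64(87.5)], np.float64(0.1104))
lever (22, [array([688. , -28.6]), array([ 8.4, 32.4]), np.float64(5.3)], np.float64(0.1013))
plate (1695, [array([692.3,  -2. ]), array([237.8, 255.4]), np.float64(1.1)], np.float64(0.0127))
switch (42, [array([726.4, -15.1]), array([109.1,  39.1]), np.float64(12.6)], np.float64(0.0289))
scene
restbase (842, [array([405.2, 227.8]), array([235.1, 251.4]), np.float64(68.7)], np.float64(0.0119))
handle (243, [array([461.2, 267.3]), array([ 17.5, 184.4]), np.float64(82.1)], np.float64(0.0835))
level (136, [array([650.8, 235. ]), array([ 41.2, 198.2]), np.float64(89.1)], np.float64(0.1153))
guardtop (188, [array([642.4,  -5.4]), array([181.2,  10.4]), np.float64(87.4)], np.float64(0.1098))
lever (45, [array([690.2, -31. ]), array([40.9, 11.5]), np.float64(85.9)], np.float64(0.1006))
plate (2244, [array([703.9,  -8.4]), array([184.3, 217.4]), np.float64(87.9)], np.float64(0.0126))
switch (206, [array([725.8, -18.1]), array([161. ,  52.2]), np.float64(8.6)], np.float64(0.0278))
```

```bash
python3 - <<'E'
from h import *
print(manip.current_time())
manip.move_ptp([0.60,-0.02,0.34],down(np.radians(-2.5)))
print(manip.current_time(),manip.current_qpos())
c=manip.get_calibration("wrist"); R=np.array(c["R"]);print("cam",-R.T@np.array(c["t"]),R[2])
p,d,W=shoot("wrist","w1"); np.savez("/tmp/w1.npz",p=p,d=d,W=W); analyse(p,W,d)
for n in("lever_bar","guard","switch"): print(n,[(np.round(r["at"],3).tolist(),round(r["confidence"],2)) for r in manip.look_for("wrist",n)][:3])
manip.move_ptp([0.42,0.275,0.28],down(np.radians(-8.4)))
print(manip.current_time(),manip.current_qpos())
p,d,W=shoot("wrist","w2"); np.savez("/tmp/w2.npz",p=p,d=d,W=W); analyse(p,W,d)
cv2.imwrite("pics/w12.png",np.hstack([cv2.resize(cv2.imread(f"pics/w{i}.png"),(400,300)) for i in(1,2)]))
E
```

```text
1.1
3.6417 [-1.11965273e-01  3.46766597e-01  1.30678749e+00 -1.24455466e-04
  1.48826865e+00  1.50329189e+00]
cam [ 0.6648829  -0.02367246  0.51773563] [-0.25870063  0.01081495 -0.965897  ]
restbase (1854, [array([417.4, 220. ]), array([300.2, 120.3]), np.float64(28.3)], np.float64(0.0116))
handle (679, [array([472.5, 266.3]), array([ 17.6, 155.8]), np.float64(81.5)], np.float64(0.0835))
level (810, [array([652.5, 233.5]), array([202.,  64.]), np.float64(5.5)], np.float64(0.1151))
guardtop (722, [array([640.6,  -3.3]), array([178. ,   7.4]), np.float64(87.4)], np.float64(0.1098))
lever (188, [array([687.7, -30.1]), array([39. ,  8.5]), np.float64(87.4)], np.float64(0.1008))
plate (10578, [array([702.6,  -6.7]), array([179.7, 218.6]), np.float64(87.8)], np.float64(0.0118))
switch (102, [array([711.6, -17. ]), array([145.9,  45.5]), np.float64(8.7)], np.float64(0.0275))
lever_bar [([0.685, -0.026, 0.1], 0.68)]
guard [([0.644, 0.008, 0.11], 0.94)]
switch [([0.674, -0.033, 0.029], 0.9)]
5.1583 [ 4.85662972e-01  1.84580387e-01  1.65894024e+00 -1.93467464e-04
  1.29762448e+00  2.20366784e+00]
restbase (3985, [array([413. , 252.1]), array([243.1, 255.4]), np.float64(85.8)], np.float64(0.0118))
handle (1258, [array([448.9, 278.5]), array([ 30.1, 163.6]), np.float64(81.8)], np.float64(0.0836))
level (388, [array([580.4, 251.3]), array([ 5.9, 64.4]), np.float64(81.8)], np.float64(0.1147))
guardtop 0
lever 0
plate (2361, [array([601.9,  -1. ]), array([182.1,  31.8]), np.float64(82.8)], np.float64(0.0118))
switch 0
```

View pics/w12.png

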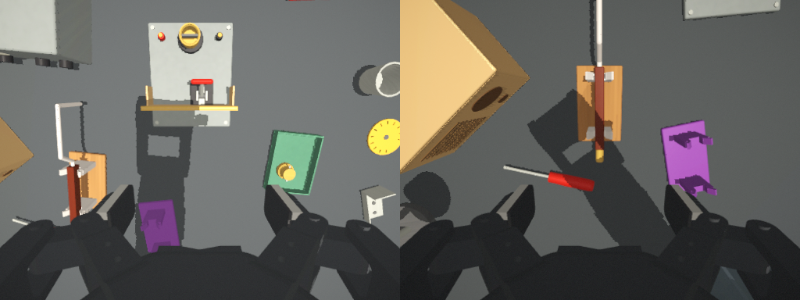

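```bash
python3 - <<'E'
from h import *
f=np.load("/tmp/w2.npz");p,d,W=f["p"],f["d"],f["W"]
hsv=cv2.cvtColor(p,cv2.COLOR_RGB2HSV).astype(int);H,S,V=[hsv[...,i] for i in range(3)]
x,y,z=W[...,0],W[...,1],W[...,2]
m=(d>0)&(abs(x-.47)<.14)&(abs(y-.265)<.08)
def box(mm):
    mm=cv2.morphologyEx(mm.astype(np.uint8),cv2.MORPH_OPEN,np.ones((2,2)))>0
    P=W[mm]; print(len(P),cv2.minAreaRect((P[:,:2]*1000).astype(np.float32)),np.median(P[:,2]),np.median(hsv[mm],0))
box(m&(z>.006)&(z<.018)&(S>90))
hm=m&(z>.078)&(z<.09)&(S>90)
box(hm&(H<9)); box(hm&(H>=14))
u=np.array([np.cos(np.radians(-8.3)),np.sin(np.radians(-8.3))]);n=np.array([-u[1],u[0]])
Q=W[...,:2]@np.stack([u,n],1)
up=m&(S<60)&(z>.055)&(z<.09); q=Q[up]
c0=np.array([.4735,.266])@np.stack([u,n],1); print("c0",c0)
print(np.histogram(q[:,0]-c0[0],bins=np.arange(-.08,.15,.006)))
box(hm)
h=Q[hm]-c0; print(np.percentile(h[:,0],[0,1,99,100]))
for a in(-.06,-.03,0,.03,.05):
    s=h[abs(h[:,0]-a)<.006][:,1]; print(a,s.min(),s.max())
E
```

```text
3632 ((462.71490478515625, 265.8948669433594), (89.6203842163086, 149.59658813476562), 81.67864227294922) 0.011851229453739082 [ 16. 152. 212.]
1156 ((452.0377197265625, 268.3688659667969), (16.97037124633789, 165.1822052001953), 81.98130798339844) 0.08361336973954762 [  6. 162. 153.]
35 ((365.2954406738281, 280.2584228515625), (4.297913074493408, 47.3502197265625), 81.5792465209961) 0.0781806181894233 [ 21. 161. 225.]
c0 [0.43014171 0.33156652]
(array([  0,   0,  20,  92, 119,   5,   0,   0,   0,   0,   0,   0,   0,
         0,   0,   0,   0,   0,   0, 100, 109,  26,   8,  25,  31,   9,
         0,   0,   0,   0,   0,   0,   0,   0,   0,   0,   0,   0]), array([-0.08 , -0.074, -0.068, -0.062, -0.056, -0.05 , -0.044, -0.038,
       -0.032, -0.026, -0.02 , -0.014, -0.008, -0.002,  0.004,  0.01 ,
        0.016,  0.022,  0.028,  0.034,  0.04 ,  0.046,  0.052,  0.058,
        0.064,  0.07 ,  0.076,  0.082,  0.088,  0.094,  0.1  ,  0.106,
        0.112,  0.118,  0.124,  0.13 ,  0.136,  0.142,  0.148]))
1226 ((437.8609619140625, 270.3659973144531), (16.97037124633789, 193.81565856933594), 81.98130798339844) 0.08357270272916975 [  6. 162. 153.]
[-0.10790965 -0.10187793  0.05413544  0.05565162]
-0.06 -0.006331711571309906 0.02378412190815049
-0.03 -0.006258522275320755 0.00857094345609205
0 -0.006177341030132011 0.007020062484255685
0.03 -0.006125437146438151 0.006851199421794019
0.05 -0.0060752451023087795 0.0066936212917204085
```

```bash
python3 - <<'E'
from h import *
a=np.radians(-8.3);u=np.array([np.cos(a),np.sin(a)]);n=np.array([-u[1],u[0]])
g=u*.4276+n*.33197; print("grasp",g); R=down(a)
manip.set_gripper(0.6,100)
manip.move_ptp([*g,.12],R)
manip.move_l([*g,.052],max_speed=.1)
print(manip.current_time(),manip.current_force(),manip.current_ee_pos())
manip.set_gripper(0.0,100)
print(manip.current_time(),manip.current_grip_width()*85,manip.current_grip_force(),manip.current_force())
manip.move_l([*g,.06],max_speed=.05); print(manip.current_force())
manip.move_l([*g,.21],max_speed=.2)
print(manip.current_time(),manip.current_force(),manip.current_ft_torque())
p,d,W=shoot("wrist","w3"); np.savez("/tmp/w3.npz",p=p,d=d,W=W,e=manip.current_ee_pos())
E
```

```text
grasp [0.47104316 0.26676616]
7.1833 [0.15312714 0.16809663 0.2571844 ] [0.47146379 0.2670118  0.05266942]
7.7167 0.23494814550711285 0.0 [0.64756568 0.11810476 0.47921563]
[-0.36849263  0.61758581 -0.37901103]
8.925 [-1.2829522   0.06389148 -0.18166921] [ 0.00956918 -0.02826028  0.0353254 ]
```

View pics/w3.png

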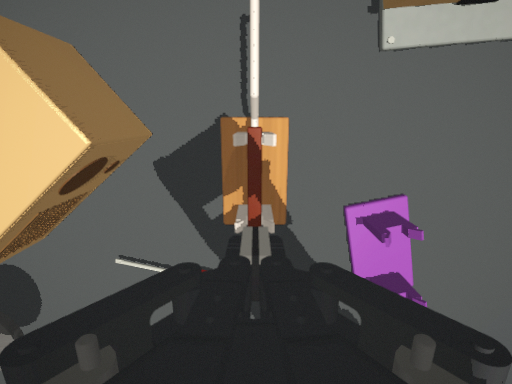

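```bash
python3 - <<'E'
from h import *
f=np.load("/tmp/w3.npz");p,d,W=f["p"],f["d"],f["W"]; print(f["e"])
print(manip.current_grip_width(),manip.current_grip_force(),manip.current_time())
for v in range(110,300,12): print(v,np.round(W[v,256],4),p[v,256])
analyse(p,W,d)
manip.set_gripper(0.6,100); print(manip.current_grip_width(),manip.current_time())
p,d,W=shoot("scene"); cv2.imwrite("pics/s2.png",cv2.resize(p[120:300,230:430,::-1],None,fx=3,fy=3))
E
```

```text
[0.47039519 0.26647377 0.20858496]
0.0023900304640197853 0.0 8.975
110 [0.5447 0.2542 0.0934] [199 190 177]
122 [0.5329 0.2558 0.0739] [246 236 223]
134 [0.5207 0.2576 0.0836] [162  84  62]
146 [0.5083 0.2595 0.0854] [76 36 30]
158 [0.4953 0.2613 0.0837] [77 35 29]
170 [0.4821 0.2632 0.0826] [76 35 25]
182 [0.4689 0.2651 0.084 ] [75 34 27]
194 [0.4551 0.2671 0.0833] [73 31 23]
206 [0.4411 0.2692 0.0834] [148  68  47]
218 [0.4266 0.2713 0.0831] [71 31 23]
230 [0.4813 0.2642 0.2542] [30 30 31]
242 [0.4814 0.2643 0.2688] [32 30 31]
254 [0.4817 0.2643 0.2813] [33 33 31]
266 [0.4761 0.2651 0.2811] [38 39 37]
278 [0.471  0.2659 0.2821] [41 38 41]
290 [0.4648 0.2668 0.2814] [39 38 38]
restbase (4890, [array([421.8, 236.1]), array([230.7, 226.3]), np.float64(80.9)], np.float64(0.0117))
handle (1351, [array([473.1, 267. ]), array([ 15.3, 111.5]), np.float64(81.2)], np.float64(0.0837))
level (823, [array([591.8, 249.2]), array([ 7.1, 87.7]), np.float64(81.8)], np.float64(0.1149))
guardtop 0
lever 0
plate (5390, [array([620.4,   5.2]), array([166.2,  56. ]), np.float64(87.2)], np.float64(0.0119))
switch (46, [array([633.7, -20.6]), array([38.7,  2.7]), np.float64(83.9)], np.float64(0.0239))
0.6033397814088564 9.5167
```

View pics/s2.png

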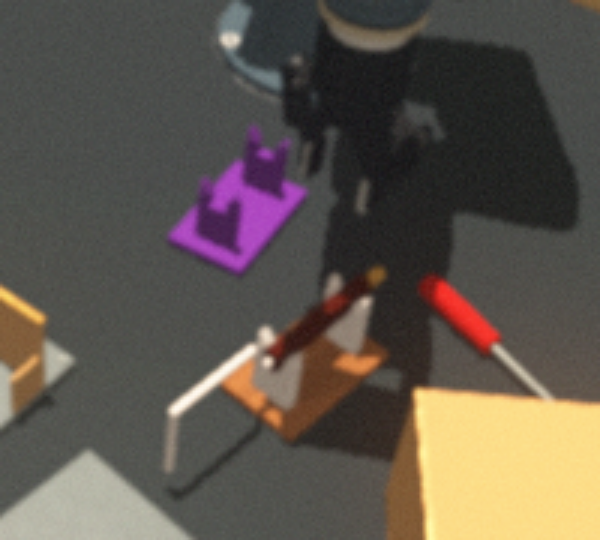

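```bash
python3 - <<'E'
import cv2
a=cv2.imread("pics/w3.png")[180:380,150:360]
from h import *
p,d,W=shoot("wrist","w4")
b=cv2.imread("pics/w4.png")[180:380,150:360]
cv2.imwrite("pics/w34.png",cv2.resize(cv2.hconcat([a,b]),(780,371)))
f=np.load("/tmp/w3.npz");
for v in (205,212,218,224,230,236,242,250): print(v,[tuple(np.round(f["W"][v,u][[0,2]],3)) for u in (240,246,252,258,264,270)])
print(manip.current_grip_width())
E
```

```text
205 [(np.float64(0.426), np.float64(0.018)), (np.float64(0.424), np.float64(0.018)), (np.float64(0.443), np.float64(0.083)), (np.float64(0.442), np.float64(0.084)), (np.float64(0.421), np.float64(0.018)), (np.float64(0.418), np.float64(0.013))]
212 [(np.float64(0.425), np.float64(0.047)), (np.float64(0.424), np.float64(0.047)), (np.float64(0.434), np.float64(0.083)), (np.float64(0.434), np.float64(0.084)), (np.float64(0.42), np.float64(0.047)), (np.float64(0.42), np.float64(0.049))]
218 [(np.float64(0.425), np.float64(0.07)), (np.float64(0.42), np.float64(0.06)), (np.float64(0.427), np.float64(0.084)), (np.float64(0.426), np.float64(0.083)), (np.float64(0.421), np.float64(0.07)), (np.float64(0.42), np.float64(0.07))]
224 [(np.float64(0.421), np.float64(0.081)), (np.float64(0.412), np.float64(0.06)), (np.float64(0.42), np.float64(0.084)), (np.float64(0.419), np.float64(0.083)), (np.float64(0.415), np.float64(0.076)), (np.float64(0.418), np.float64(0.086))]
230 [(np.float64(0.415), np.float64(0.084)), (np.float64(0.482), np.float64(0.255)), (np.float64(0.482), np.float64(0.255)), (np.f
[... 163 characters left out ...]
.float64(0.482), np.float64(0.262)), (np.float64(0.481), np.float64(0.262)), (np.float64(0.481), np.float64(0.262)), (np.float64(0.481), np.float64(0.262)), (np.float64(0.476), np.float64(0.252))]
242 [(np.float64(0.479), np.float64(0.26)), (np.float64(0.482), np.float64(0.269)), (np.float64(0.481), np.float64(0.268)), (np.float64(0.481), np.float64(0.269)), (np.float64(0.48), np.float64(0.268)), (np.float64(0.476), np.float64(0.26))]
250 [(np.float64(0.479), np.float64(0.269)), (np.float64(0.481), np.float64(0.275)), (np.float64(0.482), np.float64(0.277)), (np.float64(0.481), np.float64(0.276)), (np.float64(0.48), np.float64(0.276)), (np.float64(0.476), np.float64(0.268))]
0.598887357898599
```

View pics/w34.png

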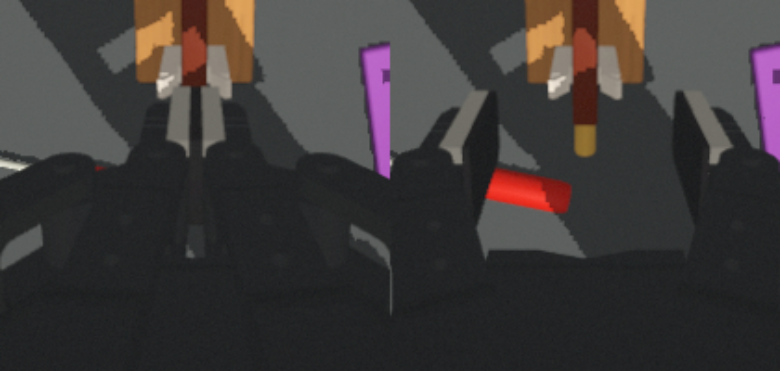

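```bash
python3 - <<'E'
from h import *
e=np.array(manip.current_ee_pos());q=manip.current_qpos();print(e,q)
for c in("scene","top","wrist"):
    p,d,W=shoot(c)
    m=(d>0)&(np.hypot(W[...,0]-e[0],W[...,1]-e[1])<.06)&(W[...,2]>.12)&(W[...,2]<.5)
    z=W[m][:,2]; print(c,m.sum(),np.round(np.percentile(z,[0,1,5,10,25,50]),3) if m.sum() else "")
    i=W[m][np.argsort(z)[:8]]; print(np.round(i,3))
E
```

```text
[0.47106087 0.2667847  0.21003154] [ 4.29311608e-01  3.20376250e-01  1.65765853e+00 -7.48506658e-06
  1.16348089e+00  2.14492554e+00]
scene 2620 [0.249 0.259 0.279 0.3   0.335 0.399]
[[0.483 0.293 0.249]
 [0.471 0.238 0.249]
 [0.467 0.239 0.25 ]
 [0.483 0.295 0.25 ]
 [0.474 0.237 0.251]
 [0.479 0.296 0.251]
 [0.458 0.239 0.251]
 [0.476 0.235 0.251]]
top 63 [0.34  0.34  0.346 0.351 0.354 0.408]
[[0.474 0.215 0.34 ]
 [0.471 0.218 0.341]
 [0.474 0.218 0.342]
 [0.471 0.214 0.346]
 [0.468 0.214 0.348]
 [0.462 0.213 0.351]
 [0.471 0.21  0.351]
 [0.465 0.207 0.351]]
wrist 43922 [0.248 0.259 0.28  0.298 0.308 0.325]
[[0.472 0.241 0.248]
 [0.471 0.241 0.248]
 [0.469 0.241 0.248]
 [0.467 0.241 0.248]
 [0.479 0.291 0.249]
 [0.477 0.292 0.249]
 [0.48  0.291 0.249]
 [0.478 0.291 0.249]]
```

```bash
python3 - <<'E'
from h import *
e=np.array(manip.current_ee_pos())
f=np.load("/tmp/w3.npz");W=f["W"];m=(f["d"]>0)&(np.hypot(W[...,0]-e[0],W[...,1]-e[1])<.06)&(W[...,2]>.12)
print("shut min",np.sort(W[m][:,2])[[0,10,50]]-f["e"][2])
p,d,W=shoot("wrist")
for v in range(300,384,8): print(v,np.round(W[v,256]-e,3))
print("leftfinger"); 
for v in range(226,300,8): print(v,[tuple(np.round(W[v,u]-e,3).tolist()) for u in (190,204,212)])
p,d,W=shoot("scene")
m=(d>0)&(np.hypot(W[...,0]-e[0],W[...,1]-e[1])<.09)&(W[...,2]>.12)
z=W[...,2]-e[2]
a=np.radians(-8.3);n=np.array([-np.sin(a),np.cos(a)])
for lo in np.arange(.03,.2,.01):
    k=m&(z>=lo)&(z<lo+.01); s=(W[k][:,:2]-e[:2])@n
    if k.sum(): print(round(lo,2),k.sum(),np.round([s.min(),s.max()],3),np.sum(abs(s)<.015))
E
```

```text
shut min [0.03890769 0.03972895 0.04210429]
300 [-0.213  0.029 -0.211]
308 [-0.227  0.031 -0.21 ]
316 [-0.243  0.033 -0.21 ]
324 [ 0.01  -0.002  0.112]
332 [ 0.011 -0.002  0.117]
340 [ 0.011 -0.002  0.12 ]
348 [ 0.01  -0.002  0.122]
356 [ 0.01  -0.002  0.124]
364 [ 0.01  -0.002  0.126]
372 [ 0.01  -0.002  0.128]
380 [ 0.01  -0.002  0.13 ]
leftfinger
226 [(-0.072, 0.108, -0.211), (-0.075, 0.088, -0.211), (-0.077, 0.076, -0.21)]
234 [(-0.084, 0.11, -0.209), (0.014, 0.023, 0.05), (-0.09, 0.078, -0.211)]
242 [(0.015, 0.028, 0.06), (0.01, 0.024, 0.05), (-0.103, 0.081, -0.211)]
250 [(0.015, 0.026, 0.068), (0.006, 0.025, 0.051), (-0.115, 0.083, -0.21)]
258 [(0.015, 0.024, 0.076), (0.003, 0.025, 0.052), (-0.129, 0.085, -0.211)]
266 [(0.012, 0.025, 0.077), (-0.001, 0.025, 0.054), (-0.143, 0.088, -0.212)]
274 [(0.008, 0.026, 0.076), (-0.005, 0.026, 0.055), (-0.146, 0.086, -0.194)]
282 [(0.02, 0.017, 0.103), (-0.153, 0.098, -0.185), (-0.154, 0.086, -0.185)]
290 [(0.02, 0.016, 0.108), (-0.182, 0.109, -0.21), (-0.184, 0.096, -0.21)]
298 [(0.019, 0.015, 0.11), (-0.197, 0.111, -0.21), (-0.199, 0.099, -0.21)]
0.04 34 [-0.042  0.036] 0
0.05 51 [-0.042  0.038] 0
0.06 47 [-0.04   0.038] 0
0.07 46 [-0.038  0.038] 0
0.08 79 [-0.058  0.055] 0
0.09 127 [-0.061  0.057] 0
0.1 130 [-0.063  0.06 ] 5
0.11 126 [-0.067  0.062] 24
0.12 119 [-0.067  0.064] 23
0.13 182 [-0.071  0.066] 40
0.14 193 [-0.067  0.065] 34
0.15 34 [0.023 0.041] 0
0.16 56 [-0.027  0.037] 16
0.17 117 [-0.03   0.036] 40
0.18 119 [-0.027  0.036] 43
0.19 112 [-0.033  0.036] 41
```

The depth data from both the scene and wrist cameras puts the real fingertips 39 mm behind the reported TCP. The body sits 73 mm behind those tips, as documented. The first grasp therefore closed above the handle, so I'll correct for the offset and grasp again.

```bash
cat >> h.py <<'E'
OFF=.039
def P(xy,ztip): return [xy[0],xy[1],ztip-OFF]
A=np.radians(-8.3);U=np.array([np.cos(A),np.sin(A)]);N=np.array([-U[1],U[0]]);G=U*.4276+N*.33197
E
python3 - <<'E'
from h import *
def st(s): print(s,round(manip.current_time(),2),np.round(manip.current_force(),2),np.round(manip.current_ee_pos(),4),flush=True)
manip.move_l(P(G,.10),max_speed=.25); st("above")
manip.move_l(P(G,.070),max_speed=.1); st("mid")
if abs(np.array(manip.current_force())[2])<3:
    manip.move_l(P(G,.053),max_speed=.06); st("low")
    manip.set_gripper(0.0,100); st("shut"); print(manip.current_grip_width()*85,manip.current_grip_force())
    if manip.current_grip_width()*85>10:
        manip.move_l(P(G,.063),max_speed=.05); st("up")
        manip.move_l(P(G,.20),max_speed=.2); st("lift"); print(manip.current_ft_torque(),manip.current_grip_width()*85)
p,d,W=shoot("wrist","w5"); np.savez("/tmp/w5.npz",p=p,d=d,W=W,e=manip.current_ee_pos())
E
```

```text
above 10.62 [0.63 1.26 0.33] [0.4717 0.2671 0.062 ]
mid 11.07 [ 0.22 -0.21  0.13] [0.4714 0.2669 0.0316]
low 11.5 [0.48 0.94 1.02] [0.4709 0.2667 0.0137]
shut 11.92 [-2.8  -0.79  6.39] [0.4712 0.2668 0.0144]
14.830769299808418 97.59439587593079
up 12.27 [-0.52  0.39 -2.31] [0.4712 0.2668 0.0243]
lift 13.1 [ 0.88  0.01 -2.82] [0.4704 0.2665 0.1598]
[-0.00340882 -0.01040153  0.01982745] 14.964041248061491
```

View pics/w5.png

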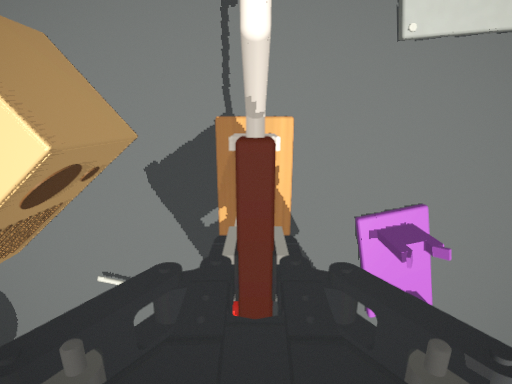

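```bash
cat > pose.py <<'E'
from h import *
# rod in tool-aligned frame from current views: coordinates (u along rod yaw, n left, z) relative to reported TCP
def rodpose(yaw):
    e=np.array(manip.current_ee_pos()); u=np.array([np.cos(yaw),np.sin(yaw),0]);n=np.array([-u[1],u[0],0])
    B=np.stack([u,n,[0,0,1]],1)
    for c in("wrist","scene","top"):
        p,d,W=shoot(c); Q=(W-e)@B; hsv=cv2.cvtColor(p,cv2.COLOR_RGB2HSV).astype(int);S=hsv[...,1];H=hsv[...,0]
        b=(d>0)&(abs(Q[...,1])<.025)&(Q[...,2]>.02)&(Q[...,2]<.14)
        h=b&(S>90)&((H<10)|(H>170))&(Q[...,0]>.015)&(Q[...,0]<.08)&(Q[...,2]>.055)
        if h.sum()>15: q=Q[h]; print(c,"handle",len(q),"xmax",np.round(np.percentile(q[:,0],98),4),"n",np.round([q[:,1].min(),q[:,1].max()],4),"z,slope",np.round(np.polyfit(q[:,0],q[:,2],1),4),"nfit",np.round(np.polyfit(q[:,0],q[:,1],1),4))
        l=b&(S<80)&(Q[...,0]>.095)&(Q[...,0]<.20)&(Q[...,2]>.08)
        if l.sum()>15: q=Q[l]; print(c,"level",len(q),"x",np.round([q[:,0].min(),q[:,0].max()],4),"zfit",np.round(np.polyfit(q[:,0],q[:,2],1),4),"zmed",np.round(np.percentile(q[:,2],[50,90]),4),"nfit",np.round(np.polyfit(q[:,0],q[:,1],1),4))
        t=(d>0)&(abs(Q[...,1])<.03)&(Q[...,0]>.165)&(Q[...,0]<.21)&(Q[...,2]<.07)&(Q[...,2]>0)
        if t.sum()>8: q=Q[t]; print(c,"tip",len(q),np.round(np.median(q,0),4),"zmin",np.round(np.percentile(q[:,2],[0,5]),4))
E
python3 - <<'E'
from pose import *
rodpose(A); print(manip.current_time())
E
```

```text
wrist handle 3980 xmax 0.0579 n [-0.0079  0.0077] z,slope [-0.0146  0.0696] nfit [ 0.0012 -0.0001]
scene handle 99 xmax 0.0592 n [-0.0063  0.0074] z,slope [0.0134 0.0664] nfit [-0.0075  0.0023]
scene level 137 x [0.0957 0.1948] zfit [-0.0687  0.1089] zmed [0.0999 0.1024] nfit [-0.0024 -0.0002]
scene tip 44 [0.1921 0.     0.0447] zmin [0.016  0.0192]
top level 81 x [0.0956 0.193 ] zfit [-0.0054  0.1016] zmed [0.1009 0.1042] nfit [0.0006 0.0016]
top tip 9 [ 0.1871 -0.0007  0.045 ] zmin [0.0207 0.0226]
13.3
```

```bash
cat >> h.py <<'E'
J=np.radians(-2.6);JX=np.array([np.cos(J),np.sin(J)]);JY=np.array([-JX[1],JX[0]])
GD=np.array([.641,-.004])
def jp(a,z,b=-.024): # TCP for tip at a behind guard
    xy=GD+JX*(a-.188)+JY*b; return [xy[0],xy[1],z]
def jf(): 
    f=np.array(manip.current_force()); return f[:2]@JX,f[:2]@JY,f[2]
E
python3 - <<'E'
from pose import *
manip.move_l(jp(.067,.16),down(J),max_speed=.22)
print(manip.current_time(),jf(),manip.current_ee_pos(),jp(.067,.16))
e=np.array(manip.current_ee_pos())
rodpose(J)
for c in("scene","top"):
    p,d,W=shoot(c,"hook_"+c)
    hsv=cv2.cvtColor(p,cv2.COLOR_RGB2HSV).astype(int)
    q=np.stack([(W[...,:2]-GD)@JX,(W[...,:2]-GD)@JY,W[...,2]],2)
    red=(d>0)&(hsv[...,1]>130)&((hsv[...,0]<8)|(hsv[...,0]>172))&(abs(q[...,0]-.045)<.03)&(abs(q[...,1]+.024)<.03)&(q[...,2]>.06)&(q[...,2]<.12)
    r=q[red]; print(c,"bar",len(r),np.round(np.median(r,0),4),r.min(0).round(4),r.max(0).round(4))
    t=(d>0)&(hsv[...,1]<80)&(abs(q[...,0]-.067)<.03)&(abs(q[...,1]+.024)<.025)&(q[...,2]>.15)&(q[...,2]<.25)
    r=q[t]; print(c,"tip",len(r),*( (np.round(np.median(r,0),4),r.min(0).round(4),r.max(0).round(4)) if len(r) else ()))
    g=(d>0)&(abs(q[...,0])<.012)&(abs(q[...,2]-.11)<.004)&(abs(q[...,1])<.095); r=q[g]; print("guard",len(r),np.median(r,0).round(4),np.polyfit(r[:,1],r[:,0],1).round(4))
s=cv2.imread("pics/hook_scene.png")[160:300,130:330];cv2.imwrite("pics/hs.png",cv2.resize(s,(800,560),interpolation=2))
E
```

```text
14.7833 (np.float64(0.09249589201394334), np.float64(-0.13468147113563195), np.float64(-2.0697341984236877)) [ 0.51886084 -0.02180864  0.15995713] [np.float64(0.5190358493402215), np.float64(-0.022486372111337447), 0.16]
wrist handle 3994 xmax 0.0577 n [-0.008   0.0078] z,slope [-0.0137  0.0696] nfit [-0.001  -0.0001]
scene handle 93 xmax 0.0587 n [-0.0096  0.0084] z,slope [0.0454 0.0646] nfit [-0.0466  0.0042]
scene level 122 x [0.0956 0.1935] zfit [-0.0688  0.1093] zmed [0.1001 0.1028] nfit [ 0.0041 -0.0008]
scene tip 46 [0.1911 0.0007 0.045 ] zmin [0.0151 0.0195]
top level 75 x [0.096 0.19 ] zfit [0.0109 0.0996] zmed [0.101  0.1044] nfit [0.0006 0.0015]
scene bar 44 [ 0.0512 -0.0241  0.1018] [ 0.0453 -0.0438  0.0946] [ 0.0557 -0.003   0.1058]
scene tip 65 [ 0.0705 -0.0224  0.2154] [ 0.065  -0.0273  0.1764] [ 0.0737 -0.0192  0.2485]
guard 161 [0.0024 0.0072 0.1101] [-0.0015  0.0019]
top bar 13 [ 0.0491 -0.017   0.1016] [ 0.0441 -0.0385  0.0976] [ 0.0528 -0.0062  0.1052]
top tip 5 [ 0.0658 -0.019   0.2046] [ 0.0649 -0.02    0.1814] [ 0.0678 -0.0181  0.2238]
guard 95 [0.0002 0.0119 0.11  ] [-0.0014  0.0004]
```

View pics/hs.png

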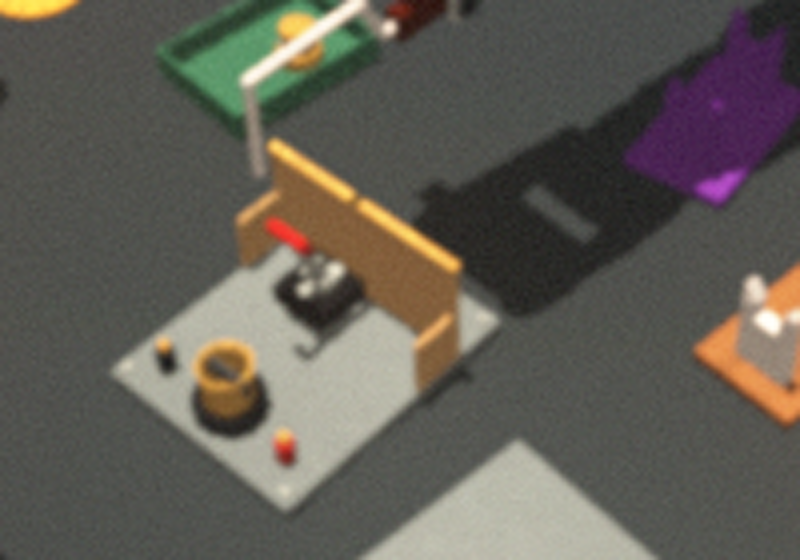

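```bash
cat > draw.py <<'E'
from h import *
Z=.048
def F(n=4):
    v=[]
    for _ in range(n): manip.dwell(.015); v.append(jf())
    return np.mean(v,0)
if __name__=="__main__":
    manip.move_l(jp(.069,.10),max_speed=.15); b0=F(); 
    manip.move_l(jp(.069,Z),max_speed=.08); b=F(); print("base",b0,b,manip.current_time())
    assert np.abs(b-b0).max()<2.5
    a=.069; log=[]; t0=manip.current_time(); ok=False
    while a>.026:
        f=(F()-b)[0]; log.append((round(a*1e3,1),round(f,1)))
        if f>7.5: ok=True;break
        s=.0015 if a>.0475 else .0006
        if f>4.8: s=.0003
        a-=s; manip.move_l(jp(a,Z),max_speed=.03)
    print(log,ok,manip.current_time()-t0)
    np.savez("/tmp/st.npz",a=a,b=b)
    if ok:
        t0=manip.current_time(); log=[]
        while manip.current_time()-t0<2.6:
            f=(F(6)-b)[0]; log.append((round(manip.current_time()-t0,2),round(a*1e3,2),round(f,1)))
            e=10.2-f
            if abs(e)>.8: a-=np.clip(e*.00006,-.0003,.0003); manip.move_l(jp(a,Z),max_speed=.02)
        print(log,F()-b); np.savez("/tmp/st.npz",a=a,b=b)
    print(manip.current_time(),manip.current_ee_pos())
E
python3 draw.py
```

```text
base [-0.17186566 -0.21652158 -1.574391  ] [ 0.17441578  0.39510484 -1.19648327] 16.5167
[(69.0, np.float64(-0.2)), (67.5, np.float64(-0.2)), (66.0, np.float64(-0.2)), (64.5, np.float64(-0.2)), (63.0, np.float64(-0.2)), (61.5, np.float64(0.1)), (60.0, np.float64(-0.1)), (58.5, np.float64(0.4)), (57.0, np.float64(-0.0)), (55.5, np.float64(0.2)), (54.0, np.float64(1.2)), (52.5, np.float64(0.8)), (51.0, np.float64(0.5)), (49.5, np.float64(0.7)), (48.0, np.float64(0.9)), (46.5, np.float64(0.6)), (45.9, np.float64(0.4)), (45.3, np.float64(1.2)), (44.7, np.float64(1.5)), (44.1, np.float64(1.1)), (43.5, np.float64(1.1)), (42.9, np.float64(0.6)), (42.3, np.float64(0.7)), (41.7, np.float64(0.5)), (41.1, np.float64(1.1)), (40.5, np.float64(0.8)), (39.9, np.float64(0.8)), (39.3, np.float64(0.7)), (38.7, np.float64(0.4)), (38.1, np.float64(0.4)), (37.5, np.float64(0.5)), (36.9, np.float64(1.0)), (36.3, np.float64(0.6)), (35.7, np.float64(0.7)), (35.1, np.float64(0.7)), (34.5, np.float64(0.8)), (33.9, np.float64(0.5)), (33.3, np.float64(0.5)), (32.7, np.float64(0.7)), (32.1, np.float64(0.6)), (31.5, np.float64(0.7)), (30.9, np.float64(2.9)), (30.3, np.float64(6.0)), (30.0, np.float64(6.5)), (29.7, np.float64(8.1))] True 14.0
[(0.1, 29.7, np.float64(7.2)), (0.45, np.float64(29.52), np.float64(8.8)), (0.8, np.float64(29.43), np.float64(8.8)), (1.15, np.float64(29.35), np.float64(8.7)), (1.5, np.float64(29.26), np.float64(9.3)), (1.85, np.float64(29.2), np.float64(9.8)), (1.95, np.float64(29.2), np.float64(9.7)), (2.05, np.float64(29.2), np.float64(9.6)), (2.15, np.float64(29.2), np.float64(9.4)), (2.5, np.float64(29.15), np.float64(9.7)), (2.6, np.float64(29.15), np.float64(9.7))] [ 9.54758501 -0.12455009 -1.93335524]
33.1833 [ 0.48290564 -0.02097378  0.04847334]
```

```bash
python3 - <<'E'
from pose import *
from draw import F,Z
s=np.load("/tmp/st.npz");a,b=float(s["a"]),s["b"]
print((F(10)-b)); manip.dwell(.8); print(F(4)-b, manip.current_time())
manip.move_l(jp(a+.014,Z),max_speed=.04); print(F()-b)
manip.move_l(jp(a+.014,.16),max_speed=.12); print(F()-b)
print(manip.current_time()); rodpose(J)
p,d,W=shoot("scene")
hsv=cv2.cvtColor(p,cv2.COLOR_RGB2HSV).astype(int)
q=np.stack([(W[...,:2]-GD)@JX,(W[...,:2]-GD)@JY,W[...,2]],2)
red=(d>0)&(hsv[...,1]>130)&((hsv[...,0]<8)|(hsv[...,0]>172))&(abs(q[...,0]-.035)<.04)&(abs(q[...,1]+.024)<.03)&(q[...,2]>.06)&(q[...,2]<.12)
r=q[red]; print("bar",len(r),np.round(np.median(r,0),4),r.min(0).round(4),r.max(0).round(4))
E
```

```text
[ 9.84583261 -0.08273754 -1.7360039 ]
[ 9.12686586 -0.29958999 -2.37397241] 34.2167
[-0.06922429 -0.2254451   0.07150426]
[-0.08052856 -0.44533376  0.24782495]
35.9333
wrist handle 3992 xmax 0.0578 n [-0.008   0.0078] z,slope [-0.0155  0.0697] nfit [-0.0011 -0.0001]
scene handle 92 xmax 0.0586 n [-0.0082  0.0073] z,slope [0.0442 0.0648] nfit [-0.0684  0.0046]
scene level 117 x [0.0966 0.1944] zfit [-0.0666  0.1088] zmed [0.1002 0.1026] nfit [-0.0016 -0.0002]
scene tip 44 [0.1916 0.     0.0447] zmin [0.0183 0.0199]
top level 79 x [0.0951 0.1904] zfit [-0.0042  0.1018] zmed [0.1016 0.1047] nfit [-0.0012  0.0015]
bar 51 [ 0.0254 -0.0242  0.1056] [ 0.0025 -0.049   0.0606] [ 0.0314 -0.0046  0.111 ]
```

```bash
python3 - <<'E'
from pose import *
T=G-N*.0007
def f(): 
    v=[]
    for _ in range(4): manip.dwell(.015); v.append(manip.current_force())
    return np.mean(v,0)
manip.move_l(P(T,.199),down(A),max_speed=.2); b=f(); print(manip.current_time(),b)
manip.move_l(P(T,.085),max_speed=.15); print((f()-b).round(2))
z=.085
for z in (.072,.064,.059,.056,.0545,.0537,.0531):
    manip.move_l(P(T,z),max_speed=.04); d=f()-b; print(z,d.round(2),np.round(manip.current_ee_pos(),4))
    if d[2]>3 or np.abs(d[:2]).max()>5: break
print(manip.current_time())
E
```

```text
37.7917 [-0.11109801  0.26286475 -1.30519268]
[ 0.36 -0.73  0.19]
0.072 [ 0.36 -0.28  0.22] [0.471  0.2661 0.033 ]
0.064 [ 0.33 -0.36  0.47] [0.4709 0.2661 0.0249]
0.059 [-0.09 -1.   -0.07] [0.4709 0.2661 0.0199]
0.056 [ 0.05 -0.3   0.23] [0.4709 0.2661 0.0169]
0.0545 [ 0.43 -0.29  0.04] [0.4709 0.2661 0.0155]
0.0537 [ 0.1  -0.54  0.21] [0.471  0.2661 0.0147]
0.0531 [-2.13 -1.6   6.96] [0.471  0.2661 0.0144]
41.3333
```

Seated on the floor of the notch (7 N). I'll release, back off and check.

```bash
python3 - <<'E'
from pose import *
T=G-N*.0007
manip.set_gripper(0.55); print(manip.current_grip_width(),manip.current_time())
manip.move_l(P(T,.10),max_speed=.08)
manip.move_l(P(T-U*.05,.28),max_speed=.2)
print(manip.current_time(),manip.current_force())
p,d,W=shoot("wrist"); analyse(p,W,d)
hsv=cv2.cvtColor(p,cv2.COLOR_RGB2HSV).astype(int)
q=np.stack([W[...,:2]@U-.4276,W[...,:2]@N-.33197,W[...,2]],2)
h=(d>0)&(hsv[...,1]>90)&(hsv[...,0]<12)&(abs(q[...,1])<.015)&(abs(q[...,2]-.083)<.006)&(q[...,0]<.07)&(q[...,0]>-.1)
r=q[h];print("handle",len(r),"front",np.percentile(r[:,0],99),"z",np.polyfit(r[:,0],r[:,2],1),"n",np.polyfit(r[:,0],r[:,1],1))
p2=shoot("scene")[0]
cv2.imwrite("pics/end.png",np.hstack([cv2.resize(p,(400,300)),cv2.resize(p2[160:300,150:350],(400,300))])[:,:,::-1])
E
```

```text
0.5506329894920294 41.7417
43.5583 [ 0.0847019  -0.65958256 -0.05122729]
restbase (4745, [array([414.8, 252.7]), array([242.7, 253.5]), np.float64(86.1)], np.float64(0.0118))
handle (1540, [array([446.9, 262.4]), array([ 29.4, 162.8]), np.float64(81.4)], np.float64(0.0837))
level (441, [array([573.1, 250.9]), array([ 7. , 50.1]), np.float64(81.5)], np.float64(0.1145))
guardtop 0
lever 0
plate (1288, [array([594.9,   0.8]), array([177.8,  17.9]), np.float64(82.9)], np.float64(0.0116))
switch 0
handle 1456 front 0.05677704261363166 z [0.0007602 0.0836956] n [-0.00385056 -0.00094162]
```

View pics/end.png

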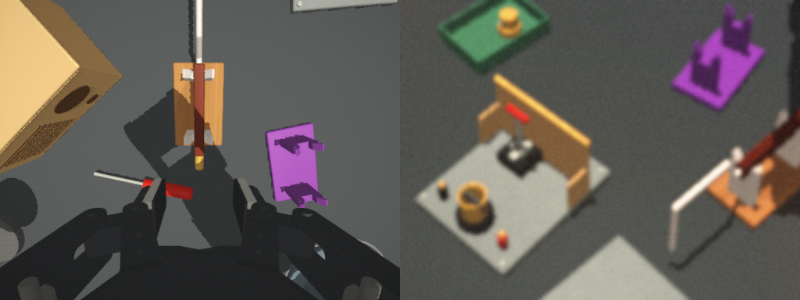

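The picture shows the rod level in its orange rest (199,110) and the lever drawn up near the guard (517,113); nothing else has moved.

```bash
python3 -c "
from bench import manip
print(manip.sign_off())"
```

```text
the job is handed in; nothing more can be done
None
```

The job is handed in: I drew the lever to its stop, held it there at about 9–10 N for over 2 s (highest reading under 10 N), unhooked and put the rod back in its rest, finishing at about 44 s; the first grasp closed on nothing because the real fingertips sit 39 mm behind the reported TCP, and the second, corrected for that, held.

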